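# Swing the magnifier off the test port and over the gauge, then tighten the port's coupling

### The job

The magnifier on the pressure comparator hangs over the hex coupling nut of the test port. Swing its arm away until the lens is centred over the face of the dial gauge that lies on the plate, then tighten the hex coupling clockwise (seen from above) until it is fully home. Leave the lens over the dial, and leave the loose things lying about where they are.

Things in the scene. Friction and masses are not known exactly. Their poses are not given: they have to be found in the camera images.
- comparator: Pressure comparator, fixed: a black plate 310 x 440 mm, top 45 mm above the table. Origin on the table under the pillar's axis; x points away from the robot at yaw 0, z up. Plate from x = -240 to 70, y = -220 to 220 mm. At x = 35 mm: left a screw press with spoked handle, up to 165 mm high, right a needle valve, 117 mm high; neither is used. A steel pillar, 22 mm thick, carries the magnifier arm.
- pillar (a point): Point on the vertical axis of the pillar, about which the magnifier arm swings, at the arm's height (195 mm above the table). The pillar's top stands 218 mm above the table.
- magnifier (a joint): Swing of the magnifier arm about the pillar, rad. At 0 the arm points along -x of the comparator; it grows as the arm swings towards +y of the comparator (clockwise from above). Range -1.15 to 1.35; it is stiff enough to stay where it is left (about 1 N at the handle). The test port lies at -0.7, the gauge somewhere between 0.45 and 0.9.
- lens (a point): Centre of the magnifier's lens: clear glass in a black round frame 105 mm across and 14 mm thick (188 to 202 mm above the table), on a grey arm 16 mm wide, 170 mm from the pillar's axis. Its x axis points along the arm from lens to pillar, z up.
- handle (a point): Grip point on the upright black handle peg at the far end of the magnifier arm, 66 mm beyond the lens centre, 236 mm from the pillar's axis. Peg: round, 16 mm across, standing free from 201 to 252 mm above the table; this point is 230 mm above the table. It moves with the arm.
- dial (a point): Centre of the white dial face of the gauge under test, on its top, 96 mm above the table. The gauge is a round black case 92 mm across, fixed, face up, on the comparator's plate, its centre 170 mm from the pillar's axis. Where it stands round the pillar varies.
- coupling (a joint): Angle by which the hex coupling nut is unscrewed, rad: 0 is fully home (a hard stop), it grows counter-clockwise seen from above, up to 1.5. It does not rise or fall as it turns, and stays where it is left (about 0.2 Nm to turn).
- nut (a point): Centre of the steel hex coupling nut on the test port, 115 mm above the table: 36 mm across flats, 42 mm across corners, 100 to 130 mm above the table, with a dark boss 20 mm across, 6 mm high on top. Its x axis is square to a pair of flats (others at 60 and 120 deg) and turns with the nut. The post below is 30 mm thick with a thin 36 mm collar under the nut. 170 mm from the pillar's axis.
- adapter: Loose brass adapter standing on the plate, 26 mm across, 34 mm high; origin at its foot.
- plug: Loose steel plug standing on the plate, 24 mm across, 22 mm high; origin at its foot.
- wrench: Loose wrench, 190 mm long, on the table.
- screwdriver: Loose screwdriver, 180 mm long, on the table.
- mug: White mug, 80 mm across, 90 mm high, on the table; origin at its foot.
- jar: Small jar, 60 mm across, 70 mm high, on the table; origin at its foot.
- mouse: Black computer mouse, 100 x 60 x 28 mm, on the table.

How it is judged (in metres and radians):
On the way, in this order (a step that is already met when the one before it is completed fails the run):
1. the lens stands still over the dial (centres within 25 mm seen from above) (horizontal distance between lens and dial below 0.025 m and velocity of joint magnifier between -0.05 and 0.05 rad/s), for 0.2 s.
2. then the coupling is turned home (within 0.10 rad of its stop) (value of joint coupling below 0.1 rad), for 0.2 s.
At the end, for the whole second after the job is handed in: The lens centre is within 25 mm of the dial centre seen from above and at rest, and the coupling is within 0.10 rad of its stop (all of step 1 and value of joint coupling below 0.1 rad); the robot touches nothing.
It fails at once if a loose thing is shifted by more than 30 mm (distance of any of adapter, plug, wrench, screwdriver, mug, jar, mouse from where it was at the start of the episode above 0.03 m).
It also fails if it takes over 59 s, if anything falls off the work surface, if the arm or the gripper's body presses on something with over 40 N, if the wrist force passes 120 N, or if a joint passes its speed limit or range.

### The arm

A 7-joint arm with a two-finger parallel gripper is mounted at the origin on the work surface. World frame = base frame: x ahead of the robot, y to its left, z up, the work surface at z = 0. Lengths are in mm, angles in rad, forces in N, time in s.
With the tool pointing down it reaches from about 350 to 900 mm from the base axis. Payload 19.9 kg.
Tool frame: the origin (TCP) lies midway between the tips of the shut fingers; the grasp point (between the pads) lies r.grip_depth behind it (r.grip_depth is the distance from the TCP to the grasp point, in mm); z points along the fingers, y is the direction in which the jaws open and shut (so a half turn about z gives the same grasp; the last joint's range is limited). The gripper opens to 94 mm and grips with 3 to 60 N. Pads are 16 mm wide; open, the fingers measure 119 mm over their backs; the gripper's body (75 mm by 177 mm) begins 78 mm behind the grasp point.
Start: joints at [1.236, 0.417, -0.01, 1.614, 0.005, 1.111, -0.053], TCP at [180.986, -598.196, 166.025] pointing down, gripper open.
Joint ranges: [-2.81, 2.81], [-0.39, 2.02], [-1.27, 1.25], [0.06, 2.57], [-1.19, 4.33], [0.19, 2], [-2.82, 2.82]. Speed limits (rad/s): [1.89, 1.89, 2.39, 2.39, 3.01, 3.01, 3.01].

### API

Orientations are given as a rotation vector (axis times angle).
In Python, from bench import r gives the robot as it stands.
- The arm moves only by the tool jog_arm, never from a script. Its argument "moves" is a list that holds one entry, the list of rows, each a list of 5 numbers: the opening, from 0 (shut) to 1 (fully open), then the shift along the tool's x, y, z in mm, then the turn about the tool's z in rad. A call has 1 to 8 rows; each row shifts and turns the commanded pose from where the row before left it, along the tool's axes as they then stand; what a row does not reach is not made up. A row lasts 1/12 s, in which the tool goes at most 41.7 mm and 7.16 degrees, less where a joint would pass 70% of its speed; a pose out of reach is approached as far as the arm can. A call with a gripper value outside its range is refused whole. The fingers move at their own pace and stop on an object; "newtons" is the grip in N (left out, the last holds). Time passes only in rows, so rows that do not move let the fingers close. It gives the time, the measured TCP pose, the force and the opening at its end, in the units of the state.
- r.read_state(): the state, without advancing time (a new reading comes with each control period).
- r.get_image(name): name is "scene" or "top" or "wrist"; returns a dict with "image" (420x560x3 uint8, red, green, blue), "camera_matrix" (3x3 intrinsics, pixels), "origin" and "attitude" of the camera in the world. Camera axes: x right, y down, z forward; pixel columns grow to the right and rows downward; lengths in mm; the calibration is good to about 2 mm. A picture is of the moment at which its call begins. There is no depth.
- r.hand_in(): hands the job in, once; it reports no verdict.
The state is a dict: "time_s": time; "joint_positions": joint angles; "dq": joint speeds; "tau": joint torques, N m; "tcp_pos": TCP position; "eef_rot": TCP orientation; "ft_force": force on the tool from outside, world axes, zero at the start; "moment": the same for the moment, N m; "gripper_width": finger opening in mm.
Only numpy, scipy, OpenCV 4.12 (cv2) and the standard library are available. Lean on these libraries where they do the work, as an engineer would, in place of code of your own. Each camera call takes 0.05 s, during which the arm holds its last target. There are 200 camera calls.

## Working session

There is one attempt and no reset: what is moved stays moved. The work goes in short steps, Python scripts to look and compute and a tool call to move; the robot and the scene stay as the last step left them, time stands still between calls to the robot, and variables do not carry over. Pictures are saved under pics/ and viewed, about 8 in all and at most 12, crops included, and the job is handed in when it is done.

Besides the shell and the picture viewer there is one more tool, called after "Request:" as name(argument=value, ...) on one line, values as JSON. jog_arm: Moves the arm, as the interface text tells. Its arguments: {"type":"object","properties":{"moves":{"type":"array"},"newtons":{"type":"number"}},"required":["moves"]}

```bash
mkdir -p pics; ls
python3 - <<'E'
from bench import r
import cv2,pickle
d={}
for n in("scene","top"):
    g=r.get_image(n); d[n]=g; cv2.imwrite(f"pics/{n}0.png",g["image"][:,:,::-1])
    print(n,g["camera_matrix"],g["origin"],g["attitude"])
pickle.dump(d,open("d0.pkl","wb"))
print(r.read_state(),r.grip_depth)
E
```

```text
pics
scene [[399.48916842   0.         283.82929991]
 [  0.         399.48916842 206.63280501]
 [  0.           0.           1.        ]] [1229.38975985 -196.65505366  863.10949887] [-1.89463768 -1.51460944  0.62475348]
top [[533.55091057   0.         284.45058525]
 [  0.         533.55091057 207.72746872]
 [  0.           0.           1.        ]] [ 377.29797005   11.77869513 1457.68404412] [-2.20334117  2.16147261 -0.12020724]
{'time_s': 0.1, 'joint_positions': array([ 1.23552565,  0.41790416, -0.01032978,  1.61409336,  0.00470246,
        1.11074523, -0.05299042]), 'dq': array([ 7.36918141e-04, -9.43005787e-04, -1.40158604e-03, -8.80275620e-04,
        4.72765140e-04,  3.75694793e-05,  1.13387548e-04]), 'tau': array([ 5.57983894e-04, -8.52579689e+01,  6.39564916e-01, -4.26697218e+01,
       -4.89577290e-02,  1.63276278e-02,  1.35364598e-04]), 'tcp_pos': array([ 180.86481255, -597.85034766,  165.50274717]), 'eef_rot': array([-3.10666531e+00, -4.59702284e-01,  3.80236652e-04]), 'ft_force': array([-0.47800874, -0.44746702, -0.8961548 ]), 'moment': array([-0.06100571,  0.01088237, -0.05844694]), 'gripper_width': 93.98715100557148} 18.8
```

View pics/top0.png

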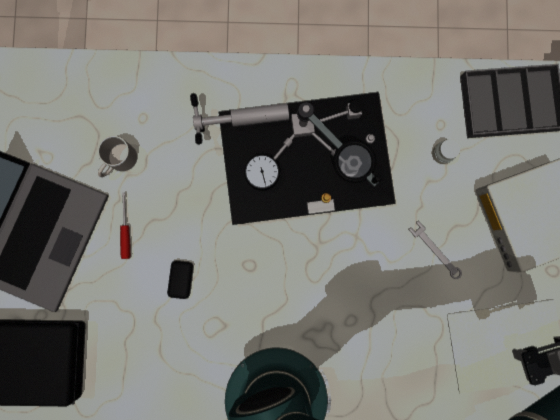

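View pics/scene0.png

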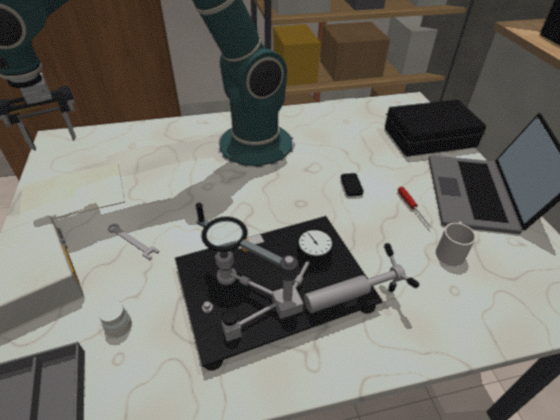

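The top view shows the pillar near (306,109), dial (262,172), lens (353,161) with the nut seen through it, handle (374,181) and adapter (326,198). I'll measure these on an enlarged crop.

```bash
cat > h.py <<'E'
import numpy as np,cv2
from scipy.spatial.transform import Rotation as R
def ray(g,u,v,z):
    d=R.from_rotvec(g["attitude"]).as_matrix()@np.linalg.inv(g["camera_matrix"])@np.array([u,v,1.])
    o=np.array(g["origin"]); return (o+d*(z-o[2])/d[2]).round(1)
def px(g,p):
    q=R.from_rotvec(g["attitude"]).as_matrix().T@(np.array(p)-g["origin"]); q=g["camera_matrix"]@q; return (q[:2]/q[2]).round(1)
E
python3 - <<'E'
import pickle,cv2,numpy as np
from h import *
d=pickle.load(open("d0.pkl","rb")); g=d["top"]; im=g["image"]
c=im[80:230,210:410]; cv2.imwrite("pics/crop.png",cv2.resize(c,None,fx=4,fy=4,interpolation=cv2.INTER_CUBIC)[:,:,::-1])
m=(im.min(2)>130).astype(np.uint8)
w=np.zeros_like(m); w[145:200,240:285]=m[145:200,240:285]
pts=np.argwhere(cv2.morphologyEx(w,cv2.MORPH_CLOSE,np.ones((5,5))))[:,::-1]
n,l,s,ce=cv2.connectedComponentsWithStats(w); print(s,ce)
b=(im.max(2)<60).astype(np.uint8); b=cv2.morphologyEx(b,cv2.MORPH_OPEN,np.ones((3,3)))
n,l,s,ce=cv2.connectedComponentsWithStats(b)
i=l[150,230] or l[210,260]; print(s[i])
h=max(cv2.findContours((l==i).astype(np.uint8),0,1)[0],key=len)
k=cv2.approxPolyDP(cv2.convexHull(h),5,True)[:,0]; print(k.tolist())
for q in k: print(ray(g,*q,45))
for n,u,v,z in(("pillar",306,106,218),("dial",262,172,96),("lens",353,161,195),("handle",374,181,240),("adapter",326,198,79)):print(n,ray(g,u,v,z))
E
```

```text
[[     0      0    560    420 234526]
 [   247    156     31     31    674]] [[279.55182368 209.61052506]
 [261.46735905 171.04154303]]
[  220    93   175   131 14309]
[[378, 93], [394, 203], [232, 223], [220, 123], [288, 103]]
[ 827.1 -261.    45. ]
[ 526.9 -304.6   45. ]
[465. 126.  45.]
[734.  165.6  45. ]
[793.4 -16.5  45. ]
pillar [736.2 -56.  218. ]
dial [594.9  48.3  96. ]
lens [ 610.4 -172.2  195. ]
handle [ 556.4 -214.6  240. ]
adapter [ 532.8 -119.2   79. ]
```

View pics/crop.png

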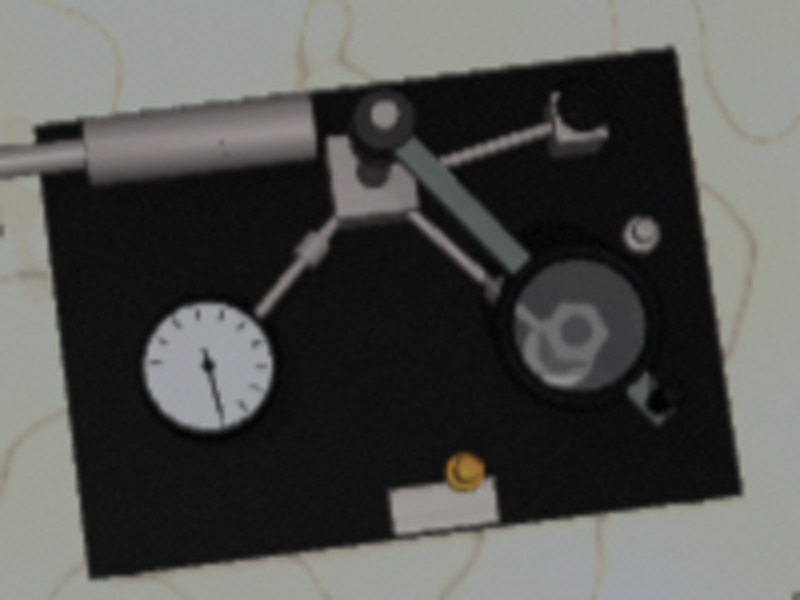

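```bash
cat >> h.py <<'E'
def plan(p,yaw,rows=1):
    "remaining tool-frame shift/turn to world TCP p with tool x at world angle yaw (tool down)"
    from bench import r
    s=r.read_state(); M=R.from_rotvec(s["eef_rot"]).as_matrix()
    y0=np.arctan2(M[1,0],M[0,0]); dt=-((yaw-y0+np.pi/2)%np.pi-np.pi/2)
    print("t",round(s["time_s"],2),"tcp",s["tcp_pos"].round(1),"yaw",round(y0,3),"tilt",M[:,2].round(3),"F",s["ft_force"].round(1),"w",round(s["gripper_width"],1),"q",s["joint_positions"].round(2))
    d=M.T@(np.array(p)-s["tcp_pos"]); print("shift(tool now)",d.round(1),"turn",round(dt,3), "/rows",rows,(d/rows).round(1),round(dt/rows,4))
E
python3 - <<'E'
import pickle
from h import *
d=pickle.load(open("d0.pkl","rb")); g=d["top"]
f=lambda u,v,z: ray(g,210+(u+.5)/4-.5,80+(v+.5)/4-.5,z)
P=f(385,113,218);L=f(578,322,195);D=f(208,367,96);N=f(577,330,136);H=f(660,396,250)
C=[f(675,48,45),f(742,493,45),f(92,578,45),f(36,127,45)]
print("P",P,"L",L,"D",D,"N",N,"H",H,"plug",f(641,232,67),"adapter",f(465,470,79)); print(C)
for q in(L,D,N,H): v=(q-P)[:2]; print(np.hypot(*v),np.arctan2(v[1],v[0]))
print("comparator yaw",[np.arctan2(*(a-b)[1::-1]) for a,b in((C[0],C[1]),(C[3],C[2]))])
# sanity in scene view
s=d["scene"]
for n,q in dict(P=P,L=L,D=D,N=N,H=H).items(): print(n,px(s,q))
plan([556,-214,330],0)
E
```

```text
P [731.6 -55.7 218. ] L [ 612.6 -174.9  195. ] D [596.5  49.3  96. ] N [ 618.5 -183.   136. ] H [ 560.5 -214.1  250. ] plug [ 698.  -235.4   67. ] adapter [ 535.1 -118.9   79. ]
[array([ 830.9, -262.1,   45. ]), array([ 527.3, -307.6,   45. ]), array([462. , 124.3,  45. ]), array([765.8, 170.3,  45. ])]
168.4328946494716 -2.3553548598271
171.10526000097136 2.4809082934786417
170.28476150260775 -2.2971948245163247
233.16468428988125 -2.394718668147662
comparator yaw [np.float64(0.1487610920090185), np.float64(0.1502739184027476)]
P [289.3 259.5]
L [224.9 234.1]
D [315.4 241.9]
N [223.9 253.5]
H [202.3 203.2]
t 0.1 tcp [ 180.9 -597.9  165.5] yaw 0.294 tilt [-0.     0.001 -1.   ] F [-0.5 -0.4 -0.9] w 94.0 q [ 1.24  0.42 -0.01  1.61  0.    1.11 -0.05]
shift(tool now) [ 470.2 -258.9 -164.2] turn 0.294 /rows 1 [ 470.2 -258.9 -164.2] 0.2938
```

Request:
jog_arm(moves=[[[1,0,0,-33,0],[1,0,0,-33,0],[1,0,0,-33,0],[1,0,0,-33,0],[1,0,0,-33,0.1],[1,0,0,0,0.1],[1,0,0,0,0.1],[1,0,0,0,0.1]]], newtons=15)

```text
time_s: 0.77
tcp_pos: [181.0, -598.2, 331.2]
eef_rot: [3.137, -0.175, 0.0]
ft_force: [-0.7, 0.7, -0.9]
gripper_width: 93.9
```

```bash
python3 -c "
from h import *
plan([562,-219,330],0.77,16)"
```

```text
t 0.77 tcp [ 181.  -598.2  331.2] yaw -0.111 tilt [ 0. -0. -1.] F [-0.7  0.7 -0.9] w 93.9 q [ 1.19  0.32  0.06  1.38 -0.02  1.44 -0.44]
shift(tool now) [ 336.6 -419.1    1.2] turn -0.881 /rows 16 [ 21.  -26.2   0.1] -0.0551
```

Request:
jog_arm(moves=[[[1,21,-26,0,0],[1,21,-26,0,0],[1,21,-26,0,0],[1,21,-26,0,0],[1,21,-26,0,0],[1,21,-26,0,0],[1,21,-26,0,0],[1,21,-26,0,0]]])

```text
time_s: 1.43
tcp_pos: [370.9, -407.7, 330.9]
eef_rot: [-3.137, 0.167, 0.001]
ft_force: [0.4, -0.4, 0.5]
gripper_width: 93.8
```

Request:
jog_arm(moves=[[[1,21,-26,0,0],[1,21,-26,0,0],[1,21,-26,0,0],[1,21,-26,0,0],[1,0,0,0,-0.11],[1,0,0,0,-0.11],[1,0,0,0,-0.11],[1,0,0,0,-0.11]]])

```text
time_s: 2.1
tcp_pos: [464.6, -314.5, 330.7]
eef_rot: [-3.096, -0.531, 0.001]
ft_force: [-0.2, -0.4, -0.3]
gripper_width: 93.8
```

Request:
jog_arm(moves=[[[1,0,0,0,-0.11],[1,0,0,0,-0.11],[1,0,0,0,-0.11],[1,0,0,0,-0.11]]])

```text
time_s: 2.43
tcp_pos: [464.5, -314.6, 330.7]
eef_rot: [-2.906, -1.193, 0.001]
ft_force: [-0.2, 0.3, 0.7]
gripper_width: 94.2
```

Run:
```python
from h import *
from bench import r
plan([562,-219,330],0.77,4)
g=r.get_image("wrist"); cv2.imwrite("pics/w1.png",g["image"][:,:,::-1])
import pickle; pickle.dump(g,open("w1.pkl","wb"))
for p in([562,-219,250],[562,-219,202],[614,-175,202]): print(px(g,p))
```

```text
t 2.43 tcp [ 464.5 -314.6  330.7] yaw 0.779 tilt [-0.001  0.    -1.   ] F [-0.2  0.3  0.7] w 94.2 q [ 0.78  0.21 -0.29  1.53  0.06  1.41 -0.3 ]
shift(tool now) [136.6   0.5   0.7] turn 0.009 /rows 4 [34.1  0.1  0.2] 0.0023
[277.2  44.7]
[277.1  55.8]
[282.7 -23.3]
```

View pics/w1.png

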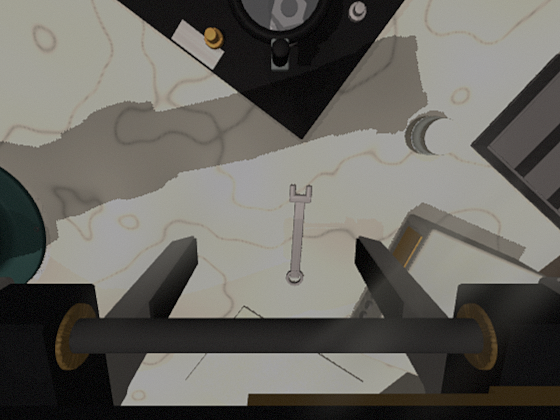

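The peg is at about (281,43)–(280,62), within a few mm of the prediction. I'll move over it, descend and close on it.

Request:
jog_arm(moves=[[[1,34,0,0,0],[1,34,0,0,0],[1,34,0,0,0],[1,34,0,0,0],[1,0,0,25,0],[1,0,0,25,0],[1,0,0,25,0],[1,0,0,20,0]]])

```text
time_s: 3.15
tcp_pos: [561.3, -219.3, 233.9]
eef_rot: [-2.91, -1.181, 0.002]
ft_force: [0.3, 0.0, -1.5]
gripper_width: 94.1
```

Request:
jog_arm(moves=[[[1,0,0,20,0],[1,0,0,0,0],[0.1,0,0,0,0],[0.1,0,0,0,0],[0.1,0,0,0,0],[0.1,0,0,0,0],[0.1,0,0,0,0],[0.1,0,0,0,0]]], newtons=15)

```text
time_s: 3.82
tcp_pos: [562.1, -219.7, 216.5]
eef_rot: [2.909, 1.185, 0.001]
ft_force: [0.5, -0.3, 0.4]
gripper_width: 57.3
```

Run:
```python
from h import *
from bench import r
plan([562,-219,215],0.77,4)
P=np.array([731,-56.]); s=r.read_state(); v=s["tcp_pos"][:2]-P; print(np.hypot(*v),np.arctan2(v[1],v[0]))
```

```text
t 3.82 tcp [ 562.1 -219.7  216.5] yaw 0.774 tilt [ 0.001 -0.    -1.   ] F [ 0.5 -0.3  0.4] w 57.3 q [ 0.59  0.36 -0.35  1.6   0.13  1.21 -0.58]
shift(tool now) [ 0.5 -0.6  1.5] turn 0.004 /rows 4 [ 0.1 -0.1  0.4] 0.0009
235.25789946063156 -2.371819037775423
```

Request:
jog_arm(moves=[[[0,0,0,0,0],[0,0,0,0,0],[0,0,0,0,0],[0,0,0,0,0],[0,0,0,0,0],[0,0,0,0,0],[0,0,0,0,0],[0,0,0,0,0]]])

```text
time_s: 4.48
tcp_pos: [561.9, -219.6, 216.0]
eef_rot: [-2.909, -1.185, 0.0]
ft_force: [-0.5, -0.3, 0.2]
gripper_width: 4.2
```

Run:
```python
from h import *
plan([562,-219,215],0.77,4)
# per-row tool-frame step for swing: world dir angle a decreasing by th, radius 236, tool x toward pillar
for th in (.06,.08): print(th, 236*(1-np.cos(th)), 236*np.sin(th))
```

```text
t 4.48 tcp [ 561.9 -219.6  216. ] yaw 0.774 tilt [-0.  0. -1.] F [-0.5 -0.3  0.2] w 4.2 q [ 0.59  0.36 -0.35  1.6   0.13  1.2  -0.58]
shift(tool now) [ 0.5 -0.4  1. ] turn 0.004 /rows 4 [ 0.1 -0.1  0.3] 0.0009
0.06 0.42467257529181124 14.151505529148924
0.08 0.7547973125818124 18.859867776724755
```

The fingers shut past 16 mm, so the peg was missed. I'll look.

Run:
```python
from h import *
from bench import r
a=r.get_image("wrist")["image"]; b=r.get_image("scene")["image"][150:330,150:390]; t=r.get_image("top")["image"][80:230,280:420]
z=lambda i,h:cv2.resize(i,(int(i.shape[1]*h/i.shape[0]),h),interpolation=cv2.INTER_CUBIC)
o=np.hstack([z(a,290),z(b,290)]); cv2.imwrite("pics/m2.png",o[:,:,::-1]); print(o.shape)
```

```text
(290, 772, 3)
```

View pics/m2.png

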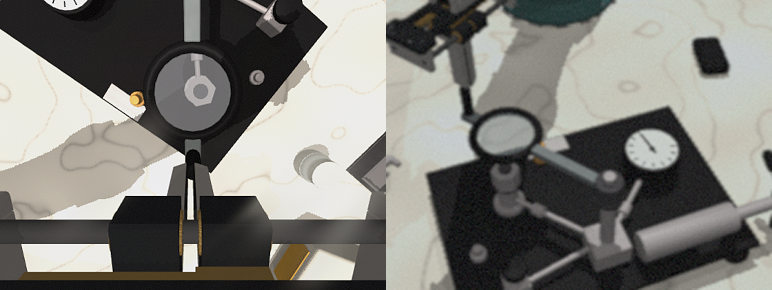

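Run:
```python
from h import *
from bench import r
import pickle
g=r.get_image("wrist"); s=r.read_state(); pickle.dump(g,open("w2.pkl","wb"))
print("TCP px",px(g,s["tcp_pos"]), "grasp px",px(g,s["tcp_pos"]+[0,0,18.8]))
for p in([562,-219,252],[562,-219,201],[567,-214,252]): print(px(g,p))
o=g["image"][140:300,200:360]; cv2.imwrite("pics/w2.png",cv2.resize(o,None,fx=4,fy=4,interpolation=cv2.INTER_CUBIC)[:600,:,::-1])
```

```text
TCP px [276.5 229.2] grasp px [276.6 238.5]
[276.  247.7]
[276.  222.1]
[275.9 236.7]
```

View pics/w2.png

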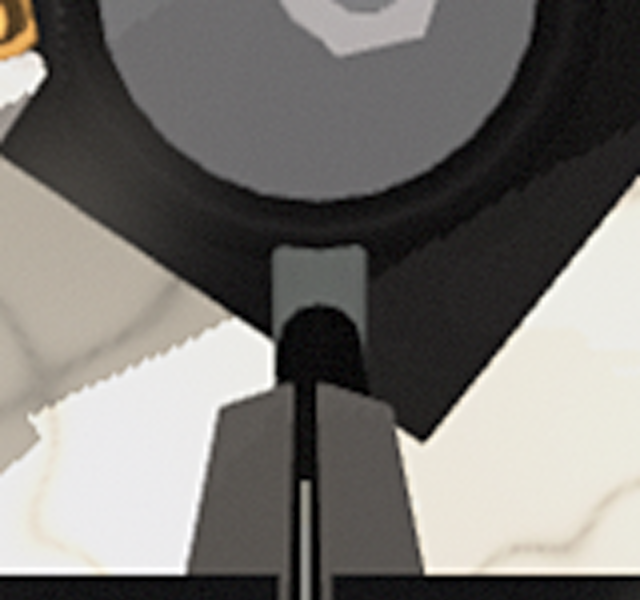

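The fingertips look like they end at the top of the peg rather than beside it, although the TCP reads z=216. I'll triangulate the tips to check.

Run:
```python
from h import *
from bench import r
a=r.get_image("scene"); t=r.get_image("top"); g=r.get_image("wrist"); s=r.read_state(); p=s["tcp_pos"]; print(p)
for z in (201,216,235,254,275): print(z,"scene",px(a,[p[0],p[1],z]),"top",px(t,[p[0],p[1],z]),"wrist front face",px(g,[p[0]+5.7,p[1]+5.7,z]))
print(g["origin"])
i=cv2.resize(a["image"][175:250,160:260],None,fx=6,fy=6,interpolation=cv2.INTER_CUBIC); cv2.imwrite("pics/s3.png",i[:,:,::-1])
```

```text
[ 561.92445788 -219.61809495  216.02224502]
201 scene [202.6 219.4] top [373.1 181.1] wrist front face [276.4 212.5]
216 scene [201.8 214.8] top [374.3 180.2] wrist front face [276.4 218.3]
235 scene [200.7 208.8] top [375.8 179. ] wrist front face [276.5 226.9]
254 scene [199.7 202.7] top [377.4 177.8] wrist front face [276.5 237. ]
275 scene [198.4 195.7] top [379.1 176.4] wrist front face [276.5 250.8]
[ 614.94416749 -167.39935702  434.06558174]
```

View pics/s3.png

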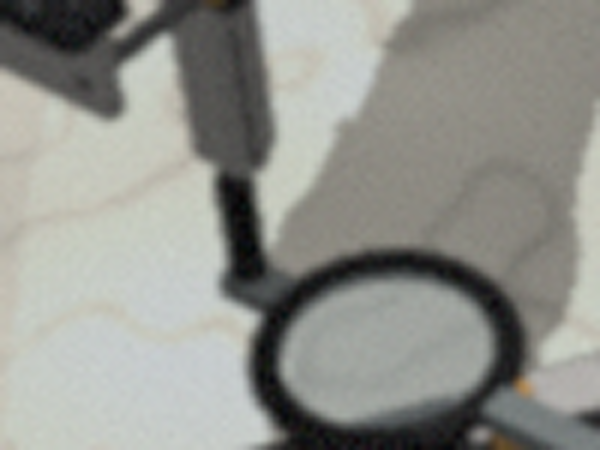

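Both views put the tips at about z=253: fingertip at (198.4,203.3) in the scene view, and front edge at row 236 in the wrist view. The real tips are therefore about 37 mm above the reported TCP, just over the peg. I'll open, go down 38 mm and close again.

Request:
jog_arm(moves=[[[0.5,0,0,0,0],[0.5,0,0,0,0],[0.5,0,0,0,0],[0.5,0,0,0,0],[0.5,0,0,0,0],[0.5,0,0,0,0],[0.5,0,0,0,0],[0.5,0,0,0,0]]])

```text
time_s: 5.5
tcp_pos: [561.9, -219.6, 216.0]
eef_rot: [-2.909, -1.185, 0.0]
ft_force: [0.4, 0.3, 0.6]
gripper_width: 46.8
```

Run:
```python
from h import *
from bench import r
s=r.read_state();print(s["gripper_width"],s["ft_force"])
g=r.get_image("wrist");i=g["image"][130:300,150:420];cv2.imwrite("pics/w4.png",cv2.resize(i,None,fx=2.8,fy=2.8)[:,:,::-1])
```

```text
46.762500841626824 [0.43402836 0.29316053 0.61043161]
```

View pics/w4.png

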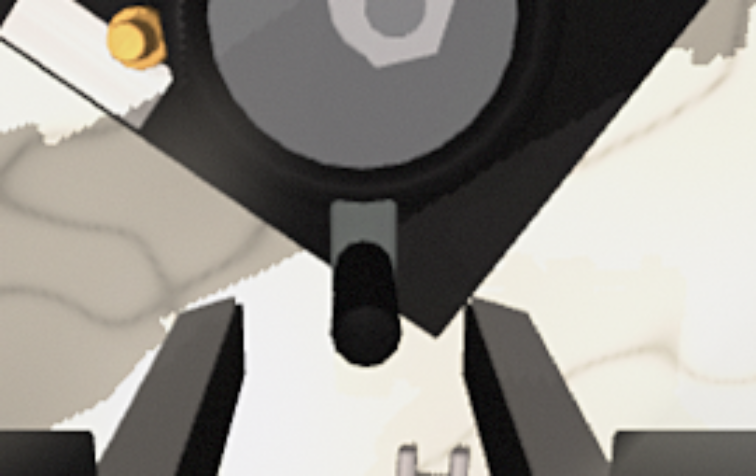

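The peg top disc is at (366,337) in the crop, between the open fingers, whose tips sit level with the peg top. Descending.

Request:
jog_arm(moves=[[[0.5,0,0,13,0],[0.5,0,0,13,0],[0.5,0,0,12,0],[0.1,0,0,0,0],[0.1,0,0,0,0],[0.1,0,0,0,0],[0.1,0,0,0,0],[0.1,0,0,0,0]]])

```text
time_s: 6.22
tcp_pos: [562.3, -219.8, 178.7]
eef_rot: [2.909, 1.185, 0.001]
ft_force: [0.9, -0.6, 1.2]
gripper_width: 17.2
```

Request:
jog_arm(moves=[[[0,0,0,0,0],[0,0,0,0,0],[0,0,0,0,0],[0,0,0,0,0]]])

```text
time_s: 6.55
tcp_pos: [562.3, -219.8, 178.6]
eef_rot: [2.909, 1.185, 0.001]
ft_force: [-0.3, -0.3, 6.7]
gripper_width: 15.9
```

Request:
jog_arm(moves=[[[0,0.2,-9.4,0,0.04],[0,0.8,-18.9,0,0.08],[0,0.8,-18.9,0,0.08],[0,0.8,-18.9,0,0.08],[0,0.8,-18.9,0,0.08],[0,0.8,-18.9,0,0.08],[0,0.8,-18.9,0,0.08]]])

```text
time_s: 7.13
tcp_pos: [502.7, -112.9, 178.6]
eef_rot: [3.117, 0.391, 0.003]
ft_force: [9.9, 0.9, 0.7]
gripper_width: 15.6
```

```bash
cat > st.py <<'E'
from h import *
from bench import r
P=np.array([731,-56.]); s=r.read_state(); v=s["tcp_pos"][:2]-P; print("rad",np.hypot(*v),"remaining swing",(np.arctan2(v[1],v[0])-2.481)%(2*np.pi))
plan([P[0]+236*np.cos(2.481),P[1]+236*np.sin(2.481),178],2.481-np.pi,1)
E
python3 st.py
```

```text
rad 235.24579154150447 remaining swing 0.9049894764802655
t 7.13 tcp [ 502.7 -112.9  178.6] yaw 0.25 tilt [ 0.002 -0.    -1.   ] F [9.9 0.9 0.7] w 15.6 q [ 0.44  0.22 -0.32  1.86  0.08  1.07 -1.23]
shift(tool now) [  90.4 -185.1    0.7] turn 0.91 /rows 1 [  90.4 -185.1    0.7] 0.9102
```

Request:
jog_arm(moves=[[[0,0.8,-18.9,0,0.08],[0,0.8,-18.9,0,0.08],[0,0.8,-18.9,0,0.08],[0,0.8,-18.9,0,0.08],[0,0.8,-18.9,0,0.08],[0,0.8,-18.9,0,0.08],[0,0.8,-18.9,0,0.08],[0,0.8,-18.9,0,0.08]]])

```text
time_s: 7.8
tcp_pos: [514.2, 35.0, 178.7]
eef_rot: [-3.082, 0.61, -0.005]
ft_force: [15.2, -7.3, -3.0]
gripper_width: 15.4
```

Request:
jog_arm(moves=[[[0,0.8,-18.9,0,0.08],[0,0.8,-18.9,0,0.08],[0,0.6,-15,0,0.064],[0,0.2,-9.4,0,0.04],[0,0,0,0,0],[0,0,0,0,0],[0,0,0,0,0]]])

```text
time_s: 8.38
tcp_pos: [544.9, 88.1, 178.6]
eef_rot: [-2.976, 1.004, -0.004]
ft_force: [6.6, -4.6, 3.1]
gripper_width: 15.6
```

```bash
python3 st.py
python3 - <<'E'
from h import *
from bench import r
t=r.get_image("top"); cv2.imwrite("pics/t5.png",cv2.resize(t["image"][80:230,210:410],None,fx=4,fy=4,interpolation=cv2.INTER_CUBIC)[:,:,::-1])
a=r.get_image("scene"); 
print(px(a,[596.5,49.3,96]),px(a,[596.5,49.3,195]),px(t,[596.5,49.3,195]))
E
```

```text
rad 235.39835753797362 remaining swing 0.0017554537031987394
t 8.38 tcp [544.9  88.1 178.6] yaw -0.651 tilt [ 0.002 -0.    -1.   ] F [ 6.6 -4.6  3.1] w 15.6 q [ 0.06  0.29 -0.34  1.78  0.11  1.09 -2.53]
shift(tool now) [-0.6 -0.4  0.6] turn 0.01 /rows 1 [-0.6 -0.4  0.6] 0.0098
[315.4 241.9] [318.4 214.4] [260.6 164.8]
```

View pics/t5.png

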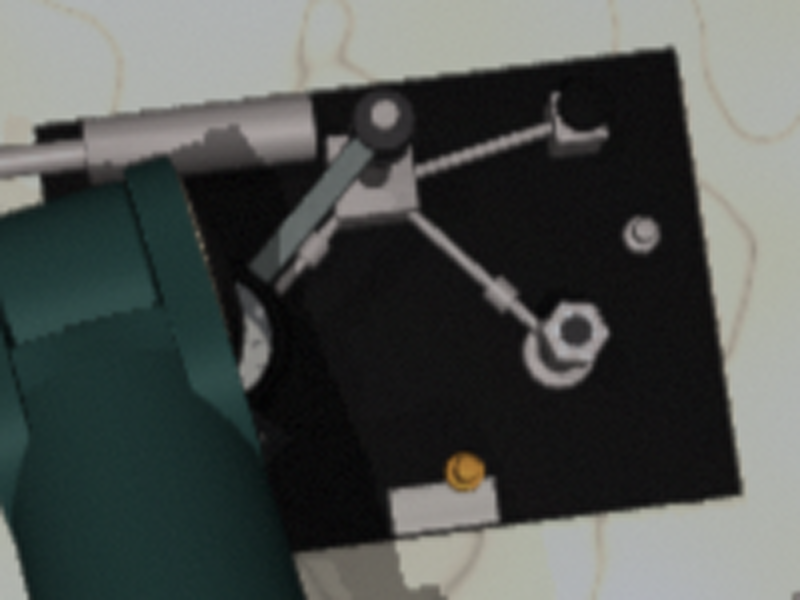

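Request:
jog_arm(moves=[[[0.5,0,0,0,0],[0.5,0,0,0,0],[0.5,0,0,0,0],[0.5,0,0,0,0],[0.5,0,0,0,0],[0.5,0,0,-20,0],[0.5,0,0,-30,0],[0.5,0,0,-30,0]]])

```text
time_s: 9.15
tcp_pos: [542.9, 88.6, 258.6]
eef_rot: [2.977, -1.003, -0.003]
ft_force: [-0.2, 0.0, 0.1]
gripper_width: 46.7
```

Run:
```python
from h import *
plan([595,-160,290],-0.651,12)
plan([618.7,-183.3,290],0,12)
```

```text
t 9.15 tcp [542.9  88.6 258.6] yaw -0.65 tilt [-0.002 -0.    -1.   ] F [-0.2  0.   0.1] w 46.7 q [ 0.07  0.23 -0.34  1.67  0.08  1.26 -2.51]
shift(tool now) [191.9 166.4 -31.5] turn 0.001 /rows 12 [16.  13.9 -2.6] 0.0001
t 9.15 tcp [542.9  88.6 258.6] yaw -0.65 tilt [-0.002 -0.    -1.   ] F [-0.2  0.   0.1] w 46.7 q [ 0.07  0.23 -0.34  1.67  0.08  1.26 -2.51]
shift(tool now) [224.9 170.6 -31.5] turn -0.65 /rows 12 [18.7 14.2 -2.6] -0.0542
```

Request:
jog_arm(moves=[[[0.65,0,0,-32,0],[0.65,16,16,0,0],[0.65,20,20,0,0],[0.65,20,20,0,0],[0.65,20,20,0,0],[0.65,20,20,0,0],[0.65,20,20,0,0],[0.65,20,20,0,0]]])

```text
time_s: 9.82
tcp_pos: [569.4, -103.3, 290.1]
eef_rot: [-2.977, 1.003, 0.0]
ft_force: [0.3, 1.3, 0.2]
gripper_width: 60.9
```

Request:
jog_arm(moves=[[[0.65,20,20,0,0],[0.65,20,20,0,0],[0.65,20,20,0,0],[0.65,10,20,0,0],[0.65,0,20,0,-0.11],[0.65,0,0,0,-0.11],[0.65,0,0,0,-0.11],[0.65,0,0,0,-0.11]]])

```text
time_s: 10.48
tcp_pos: [564.4, -224.1, 290.0]
eef_rot: [-3.125, 0.322, 0.0]
ft_force: [-0.5, -0.0, 0.2]
gripper_width: 60.9
```

Request:
jog_arm(moves=[[[0.65,0,0,0,-0.11],[0.65,0,0,0,-0.11],[0.65,0,0,0,-0.11],[0.65,0,0,0,-0.11],[0.65,0,0,0,-0.11],[0.65,0,0,0,-0.11],[0.65,0,0,0,-0.11]]])

```text
time_s: 11.07
tcp_pos: [564.6, -223.8, 289.9]
eef_rot: [-3.017, -0.876, 0.0]
ft_force: [0.7, 0.2, -0.3]
gripper_width: 60.9
```

Run:
```python
from h import *
plan([558,-225,290],0.6,1)
```

```text
t 11.07 tcp [ 564.6 -223.8  289.9] yaw 0.565 tilt [-0.  0. -1.] F [ 0.7  0.2 -0.3] w 60.9 q [ 0.58  0.32 -0.34  1.49  0.11  1.35 -0.76]
shift(tool now) [-6.2 -2.5 -0.1] turn -0.035 /rows 1 [-6.2 -2.5 -0.1] -0.0347
```

Run:
```python
from h import *
from bench import r
import pickle
g=r.get_image("wrist"); pickle.dump(g,open("w6.pkl","wb"))
n=px(g,[618.5,-183.3,130]); print(n)
u,v=n.astype(int); im=g["image"]; y0,x0=max(v-60,0),u-75
c=im[y0:y0+120,x0:x0+150]; cv2.imwrite("pics/w6.png",cv2.resize(c,None,fx=4,fy=4,interpolation=cv2.INTER_CUBIC)[:,:,::-1]); print(x0,y0)
```

```text
[271.7 127.3]
196 67
```

View pics/w6.png

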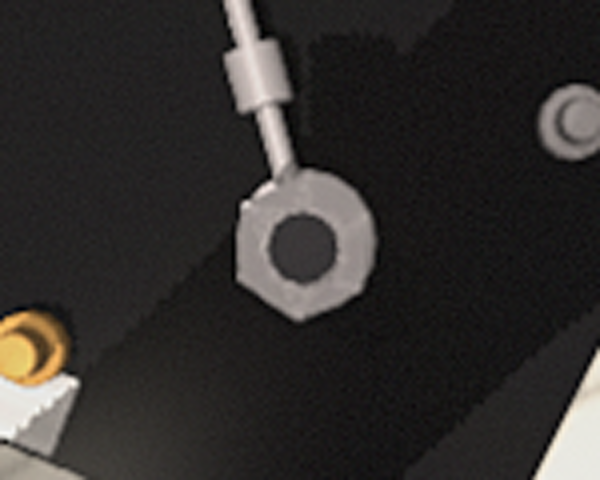

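Run:
```python
from h import *
import pickle
g=pickle.load(open("w6.pkl","rb"))
f=lambda u,v,z: ray(g,196+(u+.5)/4-.5,67+(v+.5)/4-.5,z)
k=[f(238,205,130),f(236,285,130),f(299,322,130),f(361,287,130)]; print(k)
for a,b in zip(k,k[1:]): print("edge dir",np.arctan2(*(b-a)[1::-1])%(np.pi/3),np.hypot(*(b-a)[:2]))
print("boss",f(303,248,136),"mid",(k[1]+k[3])/2, "centre from width", ) 
N=(f(303,248,136)+[618.5,-183,136])/2; print(N)
plan([N[0],N[1],140],0.565,1)
```

```text
[array([ 617.3, -162. ,  130. ]), array([ 598.1, -173. ,  130. ]), array([ 598.9, -193.8,  130. ]), array([ 616.8, -203.5,  130. ])]
edge dir 0.520267190010048 22.127810555949665
edge dir 0.5620413656194845 20.815378930012308
edge dir 0.5505948445814933 20.359273071502308
boss [ 617.3 -183.7  136. ] mid [ 607.45 -188.25  130.  ] centre from width
[ 617.9  -183.35  136.  ]
t 11.12 tcp [ 564.6 -223.8  289.9] yaw 0.574 tilt [-0.  0. -1.] F [-0.8 -0.1 -0.5] w 60.6 q [ 0.58  0.32 -0.34  1.49  0.11  1.35 -0.76]
shift(tool now) [ 66.8  -4.9 149.9] turn 0.009 /rows 1 [ 66.8  -4.9 149.9] 0.0091
```

Request:
jog_arm(moves=[[[0.7,34,-2.5,0,0.01],[0.7,33,-2.5,0,0.01],[0.7,0,0,30,0],[0.7,0,0,30,0],[0.7,0,0,30,0],[0.7,0,0,30,0],[0.7,0,0,30,0],[0.7,0,0,20,0]]])

```text
time_s: 11.78
tcp_pos: [617.8, -184.1, 117.1]
eef_rot: [-3.028, -0.833, 0.004]
ft_force: [-0.7, -0.1, -0.1]
gripper_width: 65.7
```

Run:
```python
from h import *
plan([617.9,-183.4,69],0.555,1)
```

```text
t 11.78 tcp [ 617.8 -184.1  117.1] yaw 0.537 tilt [-0.003  0.001 -1.   ] F [-0.7 -0.1 -0.1] w 65.7 q [ 0.48  0.52 -0.33  1.6   0.19  1.06 -0.93]
shift(tool now) [ 0.6 -0.4 48.1] turn -0.018 /rows 1 [ 0.6 -0.4 48.1] -0.0181
```

Request:
jog_arm(moves=[[[0.7,0,0,20,-0.01],[0.7,0,0,20,0],[0.7,0,0,8,0],[0.3,0,0,0,0],[0.2,0,0,0,0],[0,0,0,0,0],[0,0,0,0,0],[0,0,0,0,0]]], newtons=50)

```text
time_s: 12.45
tcp_pos: [619.0, -183.3, 73.0]
eef_rot: [-3.023, -0.852, -0.0]
ft_force: [-8.4, 6.0, 15.8]
gripper_width: 36.1
```

Request:
jog_arm(moves=[[[0,0,0,0,0],[0,0,0,0,0],[0,0,0,0,0],[0,0,0,0,0]]])

```text
time_s: 12.78
tcp_pos: [618.9, -183.4, 73.1]
eef_rot: [-3.023, -0.853, -0.0]
ft_force: [-7.1, 4.9, 8.8]
gripper_width: 35.9
```

Run:
```python
from h import *
from bench import r
plan([617.9,-183.4,69],0.555,1); print(r.read_state()["moment"])
```

```text
t 12.78 tcp [ 618.9 -183.4   73.1] yaw 0.55 tilt [ 0.     0.001 -1.   ] F [-7.1  4.9  8.8] w 35.9 q [ 0.47  0.57 -0.32  1.63  0.21  0.98 -0.94]
shift(tool now) [-0.9 -0.5  4.1] turn -0.005 /rows 1 [-0.9 -0.5  4.1] -0.0051
[ 1.40559963  1.53679409 -0.14874155]
```

Request:
jog_arm(moves=[[[0,0,0,0,0.05],[0,0,0,0,0.06],[0,0,0,0,0.06],[0,0,0,0,0.06],[0,0,0,0,0.06],[0,0,0,0,0]]])

```text
time_s: 13.28
tcp_pos: [619.0, -183.6, 73.1]
eef_rot: [-3.116, -0.401, -0.0]
ft_force: [-5.1, 3.3, 7.0]
gripper_width: 35.8
```

```bash
cat > tq.py <<'E'
from h import *
from bench import r
plan([617.9,-183.4,69],0.555,1); print(r.read_state()["moment"])
E
python3 tq.py
```

```text
t 13.28 tcp [ 619.  -183.6   73.1] yaw 0.256 tilt [ 0.  0. -1.] F [-5.1  3.3  7. ] w 35.8 q [ 0.43  0.56 -0.26  1.63  0.16  0.97 -1.2 ]
shift(tool now) [-1.  -0.5  4.1] turn -0.299 /rows 1 [-1.  -0.5  4.1] -0.299
[ 0.92724596  1.31396203 -0.04873487]
```

Request:
jog_arm(moves=[[[0,0,0,0,0.06],[0,0,0,0,0.06],[0,0,0,0,0.06],[0,0,0,0,0.06],[0,0,0,0,0.06],[0,0,0,0,0]]])

```text
time_s: 13.78
tcp_pos: [619.1, -184.0, 73.1]
eef_rot: [-3.141, 0.069, -0.001]
ft_force: [-5.0, 2.2, 6.8]
gripper_width: 35.8
```

```bash
python3 tq.py
```

```text
t 13.78 tcp [ 619.1 -184.    73.1] yaw -0.044 tilt [ 0.  0. -1.] F [-5.   2.2  6.8] w 35.8 q [ 0.38  0.56 -0.19  1.63  0.12  0.96 -1.47]
shift(tool now) [-1.2 -0.5  4.1] turn -0.599 /rows 1 [-1.2 -0.5  4.1] -0.5992
[0.67821597 1.1948344  0.00628646]
```

Request:
jog_arm(moves=[[[0,0,0,0,0.05],[0,0,0,0,0.05],[0,0,0,0,0.05],[0,0,0,0,0]]])

```text
time_s: 14.12
tcp_pos: [619.0, -184.1, 73.1]
eef_rot: [-3.127, 0.304, -0.001]
ft_force: [-4.4, 2.3, 6.4]
gripper_width: 36.0
```

```bash
python3 tq.py
```

```text
t 14.12 tcp [ 619.  -184.1   73.1] yaw -0.194 tilt [ 0.  0. -1.] F [-4.4  2.3  6.4] w 36.0 q [ 0.35  0.55 -0.15  1.63  0.1   0.96 -1.6 ]
shift(tool now) [-1.2 -0.5  4.1] turn -0.749 /rows 1 [-1.2 -0.5  4.1] -0.7487
[0.45356046 1.16499742 0.02184282]
```

Request:
jog_arm(moves=[[[0,0,0,0,0.05],[0,0,0,0,0.05],[0,0,0,0,0.05],[0,0,0,0,0]]])

```text
time_s: 14.45
tcp_pos: [619.4, -184.4, 73.1]
eef_rot: [3.095, -0.536, 0.002]
ft_force: [-3.1, 0.0, 7.9]
gripper_width: 35.9
```

```bash
python3 tq.py
```

```text
t 14.45 tcp [ 619.4 -184.4   73.1] yaw -0.343 tilt [ 0.001 -0.    -1.   ] F [-3.1  0.   7.9] w 35.9 q [ 0.33  0.55 -0.12  1.63  0.08  0.96 -1.73]
shift(tool now) [-1.7 -0.4  4.1] turn -0.898 /rows 1 [-1.7 -0.4  4.1] -0.8978
[0.14760105 0.70282608 0.03504308]
```

Request:
jog_arm(moves=[[[0,0,0,0,0.05],[0,0,0,0,0.05],[0,0,0,0,0.05],[0,0,0,0,0]]])

```text
time_s: 14.78
tcp_pos: [620.9, -185.2, 73.3]
eef_rot: [3.047, -0.763, 0.007]
ft_force: [8.2, -5.4, -1.2]
gripper_width: 36.3
```

```bash
python3 tq.py
```

```text
t 14.78 tcp [ 620.9 -185.2   73.3] yaw -0.491 tilt [ 0.004 -0.002 -1.   ] F [ 8.2 -5.4 -1.2] w 36.3 q [ 0.31  0.55 -0.09  1.63  0.06  0.95 -1.86]
shift(tool now) [-3.5 -0.1  4.3] turn -1.046 /rows 1 [-3.5 -0.1  4.3] -1.0456
[-1.19051554 -2.00305771  1.54272455]
```

Moment about z jumped from 0.03 to 1.54 Nm, so the stop has been reached after about 1.0 rad. One small extra nudge will confirm it.

Request:
jog_arm(moves=[[[0,0,0,0,0.03],[0,0,0,0,0]]])

```text
time_s: 14.95
tcp_pos: [621.2, -185.3, 73.3]
eef_rot: [3.036, -0.806, 0.008]
ft_force: [10.7, -6.6, -2.3]
gripper_width: 36.2
```

```bash
python3 tq.py
```

```text
t 14.95 tcp [ 621.2 -185.3   73.3] yaw -0.519 tilt [ 0.005 -0.002 -1.   ] F [10.7 -6.6 -2.3] w 36.2 q [ 0.3   0.55 -0.08  1.63  0.05  0.95 -1.89]
shift(tool now) [-3.8 -0.1  4.3] turn -1.074 /rows 1 [-3.8 -0.1  4.3] -1.0739
[-1.37250953 -2.49788666  1.79407422]
```

Request:
jog_arm(moves=[[[0.7,0,0,0,0],[0.7,0,0,0,0],[0.7,0,0,0,0],[0.7,0,0,0,0],[0.7,0,0,0,0],[0.7,0,0,-20,0],[0.7,0,0,-30,0],[0.7,0,0,-35,0]]])

```text
time_s: 15.62
tcp_pos: [617.8, -184.0, 156.6]
eef_rot: [-3.036, 0.808, 0.005]
ft_force: [0.8, -0.5, 0.6]
gripper_width: 65.8
```

Request:
jog_arm(moves=[[[0.7,0,0,-35,0],[0.7,0,0,-35,0],[0.7,0,0,-35,0],[0.7,0,0,-30,0],[0.7,-30,0,0,0],[0.7,-30,0,0,0],[0.7,-16,10,0,0],[0.7,0,0,0,0]]])

```text
time_s: 16.28
tcp_pos: [545.6, -155.0, 293.0]
eef_rot: [3.036, -0.808, 0.001]
ft_force: [-1.1, -0.6, -0.8]
gripper_width: 65.6
```

Run:
```python
from h import *
from bench import r
plan([557,-148,290],-.45)
g=r.get_image("wrist"); t=r.get_image("top")
u,v=px(g,[618.5,-183.3,130]).astype(int); y0,x0=max(v-60,0),u-60
z=lambda i:cv2.resize(i,(400,int(400*i.shape[0]/i.shape[1])),interpolation=cv2.INTER_CUBIC)
c=z(g["image"][y0:y0+120,x0:x0+120]); b=z(t["image"][110:210,200:300])
cv2.imwrite("pics/end.png",np.hstack([c[:400],b[:400]])[:,:,::-1]); print(x0,y0)
print("lens expected px if over dial",px(t,[596.5,49.3,195]))
import pickle; pickle.dump((g,t),open("end.pkl","wb"))
```

```text
t 16.28 tcp [ 545.6 -155.   293. ] yaw -0.52 tilt [ 0.001 -0.001 -1.   ] F [-1.1 -0.6 -0.8] w 65.6 q [ 0.3   0.22 -0.09  1.59  0.02  1.33 -1.89]
shift(tool now) [  6.4 -11.7   3. ] turn -0.07 /rows 1 [  6.4 -11.7   3. ] -0.07
205 58
lens expected px if over dial [260.6 164.8]
```

View pics/end.png

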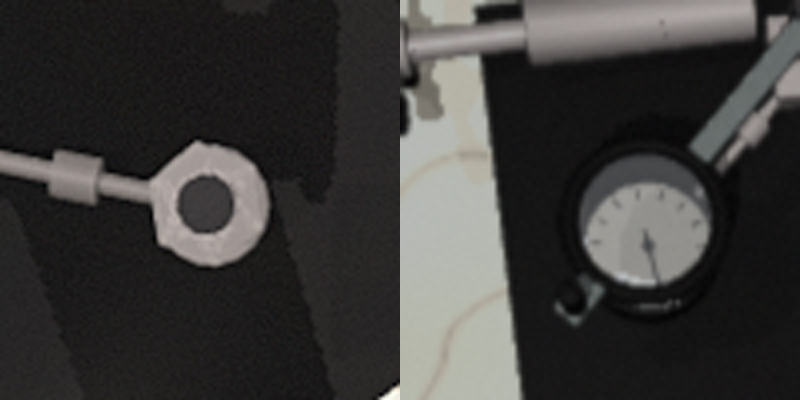

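The lens ring centre is at (261.6,165.4) against (260.6,164.8) expected, so it is over the dial within about 3 mm. The nut now stands near yaw −0.42. To rule out a false stop or slip, I'll regrip on another pair of flats and test again.

Request:
jog_arm(moves=[[[0.7,0,0,0,-0.12],[0.7,0,0,0,-0.12],[0.7,0,0,0,-0.12],[0.7,0,0,0,-0.12],[0.7,0,0,0,-0.12],[0.7,0,0,0,-0.12],[0.7,0,0,0,-0.12],[0.7,0,0,0,-0.12]]])

```text
time_s: 17.05
tcp_pos: [548.8, -155.3, 291.6]
eef_rot: [-3.063, -0.694, 0.001]
ft_force: [0.1, -0.1, 0.9]
gripper_width: 65.9
```

Request:
jog_arm(moves=[[[0.7,0,0,0,-0.1],[0.7,0,0,0,-0.09],[0.7,0,0,0,0]]])

```text
time_s: 17.3
tcp_pos: [548.6, -155.3, 291.6]
eef_rot: [-2.984, -0.98, 0.001]
ft_force: [-0.3, 0.4, 0.3]
gripper_width: 66.1
```

```bash
python3 -c "
from h import *
plan([618.5,-183.6,110],0.627)"
```

```text
t 17.3 tcp [ 548.6 -155.3  291.6] yaw 0.635 tilt [-0.001  0.001 -1.   ] F [-0.3  0.4  0.3] w 66.1 q [ 0.41  0.24 -0.23  1.58  0.05  1.33 -0.76]
shift(tool now) [ 39.5  64.3 181.5] turn 0.008 /rows 1 [ 39.5  64.3 181.5] 0.0075
```

Request:
jog_arm(moves=[[[0.7,20,32,0,0],[0.7,19.5,32.3,0,0],[0.7,0,0,30,0],[0.7,0,0,30,0],[0.7,0,0,30,0],[0.7,0,0,30,0],[0.7,0,0,30,0],[0.7,0,0,30,0]]])

```text
time_s: 17.97
tcp_pos: [618.0, -183.9, 110.2]
eef_rot: [-2.989, -0.967, 0.0]
ft_force: [1.6, -0.4, -0.9]
gripper_width: 66.1
```

Request:
jog_arm(moves=[[[0.7,0,0,20,0],[0.7,0,0,16,0],[0.7,0,0,0,0],[0.3,0,0,0,0],[0.2,0,0,0,0],[0,0,0,0,0],[0,0,0,0,0],[0,0,0,0,0]]], newtons=50)

```text
time_s: 18.63
tcp_pos: [618.1, -183.9, 76.8]
eef_rot: [2.987, 0.972, 0.001]
ft_force: [-9.2, 10.6, 10.3]
gripper_width: 36.0
```

Request:
jog_arm(moves=[[[0,0,0,0,0],[0,0,0,0,0],[0,0,0,0,0]]])

```text
time_s: 18.88
tcp_pos: [618.1, -183.8, 76.9]
eef_rot: [2.987, 0.973, 0.001]
ft_force: [-2.2, 1.7, 6.3]
gripper_width: 35.5
```

```bash
python3 tq.py
```

```text
t 18.88 tcp [ 618.1 -183.8   76.9] yaw 0.63 tilt [ 0.001 -0.    -1.   ] F [-2.2  1.7  6.3] w 35.5 q [ 0.39  0.55 -0.2   1.63  0.13  0.97 -0.8 ]
shift(tool now) [ 0.1 -0.4  7.9] turn 0.075 /rows 1 [ 0.1 -0.4  7.9] 0.0751
[0.39219194 0.66276412 0.36918257]
```

Request:
jog_arm(moves=[[[0,0,0,0,0.03],[0,0,0,0,0.03],[0,0,0,0,0.03],[0,0,0,0,0]]])

```text
time_s: 19.22
tcp_pos: [618.6, -183.4, 76.9]
eef_rot: [3.027, 0.838, 0.002]
ft_force: [0.2, 3.2, 6.3]
gripper_width: 36.4
```

```bash
python3 tq.py
```

```text
t 19.22 tcp [ 618.6 -183.4   76.9] yaw 0.54 tilt [ 0.001 -0.    -1.   ] F [0.2 3.2 6.3] w 36.4 q [ 0.37  0.55 -0.18  1.63  0.11  0.97 -0.88]
shift(tool now) [-0.6 -0.3  7.9] turn -0.015 /rows 1 [-0.6 -0.3  7.9] -0.0146
[ 5.63645907e-01 -2.54561120e-04  1.87034793e+00]
```

With the fingers placed elsewhere, the moment rose at once to 1.87 Nm. That confirms the stop. Release, retreat and hand in.

Request:
jog_arm(moves=[[[0.7,0,0,0,0],[0.7,0,0,0,0],[0.7,0,0,0,0],[0.7,0,0,0,0],[0.7,0,0,0,0],[0.7,0,0,-20,0],[0.7,0,0,-30,0],[0.7,0,0,-35,0]]])

```text
time_s: 19.88
tcp_pos: [616.7, -183.7, 160.6]
eef_rot: [-3.026, -0.837, 0.004]
ft_force: [0.3, -0.3, 0.8]
gripper_width: 65.9
```

Request:
jog_arm(moves=[[[0.7,0,0,-35,0],[0.7,0,0,-35,0],[0.7,0,0,-35,0],[0.7,0,0,-30,0],[0.7,0,0,0,0],[0.7,0,0,0,0]]])

```text
time_s: 20.38
tcp_pos: [618.4, -184.1, 297.5]
eef_rot: [3.027, 0.837, 0.004]
ft_force: [0.2, 0.3, 0.2]
gripper_width: 65.8
```

Run:
```python
from h import *
from bench import r
import pickle
g0,t0=pickle.load(open("end.pkl","rb"))
t=r.get_image("top"); d=cv2.absdiff(t["image"],t0["image"])[110:210,200:300]; print("lens region mean diff",d.mean())
s=r.read_state(); print(s["time_s"],s["tcp_pos"],s["ft_force"],abs(s["dq"]).max())
r.hand_in()
```

```text
lens region mean diff 5.265333333333333
20.4333 [ 617.7592415  -183.99342371  295.77659537] [-0.59160089 -0.78603402 -0.55195477] 0.026846130092498484
the job is handed in; nothing more can be done
```

The lens is now over the dial, the hex coupling is turned clockwise to its stop, and the job was handed in at about 20.4 s with the arm clear.

- **Lens:** I swung the magnifier arm by its handle peg about 1.43 rad and released it. In the top view the lens centre was about 3 mm from its place over the dial (limit 25 mm). A last picture comparison gave a mean difference of 5.3 grey levels around the lens. I put that down to noise and shadow, but did not look at that picture.
- **Coupling:** I turned the nut about 1.0 rad clockwise until the moment about its axis jumped from 0.03 to 1.5–1.8 Nm. A second grip on another pair of flats met the stop again straight away, at 1.87 Nm. The nut had slipped about 0.1 rad in the first grip, so I judge it home by torque, not by a direct angle reading.

**Checks that disagreed:**
- **First grasp missed:** the first try at the peg closed on nothing. Two camera views put the fingertips about 37 mm above the reported tool position, so I went 38 mm lower and the grip held.
- **Stopped short at the nut:** both descents onto the nut ended 4–8 mm above the commanded height, with a small upward force. The grip measured the nut's 36 mm width all the same.
- **Loose things:** I did not measure their positions at the end. The adapter and plug looked unmoved in the top view after the swing, and no unexpected contact force showed.

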